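Set the supply dial and hold the cell cradle open

TASK

Get the battery tester ready for the next cell: first, while the cradle's spring slide is still shut, turn the dial on the grey supply until its white pointer lines up with the red marker on the dial plate. Then take the slide's blue fin and pull it out until its orange pointer lines up with the red marker beside the white scale, and finish while still holding it there in the gripper, because it springs shut when let go. Leave the phone, the loose cell, the screwdriver and the little pot where they lie.

Things in the scene. Friction and masses are not known exactly. Their poses are not given: they have to be found in the camera images.
- supply: Bench power supply, a fixed grey box 170 (x) x 160 (y) x 60 mm high with a round black dial plate (radius 62 mm) on top around the knob. Origin: centre of its underside on the bench, z up. It stands left or right, turned a little, and never moves.
- knob: Knob on the supply: grey skirt disc (radius 34, 8 mm thick) with an upright black bar grip, 44 mm long (its own x), 14 thick (its y), its top 102 mm above the bench. Origin: on the upright turning axis, at the skirt's underside, 62 mm above the bench. White pointer along its -x. Friction 0.04 N m, stays as left; stops 4.7 rad apart; starts 0.2 to 0.9 rad clockwise of one stop.
- knob_grip (a point): Point on the knob's turning axis inside the bar grip, 28 mm above the knob's origin (90 mm above the bench): a good height to grip, 12 mm below the bar's top and 20 mm above the skirt.
- knob_pointer (a point): The white pointer's outer end on the knob's skirt, 30 mm from the turning axis along the knob's own -x, at the skirt's top. Turns with the knob.
- dial_mark: Red arrow on the dial plate, flat, 5 mm wide, 40 to 62 mm from the turning axis, nothing to bump into. Origin on the turning axis, 62 mm above the bench; the arrow lies along its own -x. The dial is set when the knob's -x points the same way. It lies 0.7 to 2.8 rad clockwise (from above) of the starting pointer and never moves.
- cradle: Cell cradle, a fixed dark steel base 240 (x) x 116 (y) x 20 mm high. Origin: centre of its underside on the bench, x along the slide's travel. Black contact block at x 89 to 111 mm, top 34 mm above the bench; aluminium end block at x -118 to -104 mm, top 32 mm. White scale on its +y edge. It stands left or right, turned a little, and never moves.
- slide: Spring slide: aluminium carriage 44 (x) x 66 (y) mm, top 34 mm above the bench, with an upright blue fin in its middle, 14 thick (x), 44 wide (y), 34 to 71 mm above the bench. Origin 20 mm above the bench; shut, at x = +20 mm in the cradle's frame; axes as the cradle's. Pull to the cradle's -x (towards the robot), 60 mm to the stop. Spring 3.6 N shut, +0.9 N per 10 mm; snaps shut if let go.
- slide_fin (a point): Centre of the blue fin's top edge, 71 mm above the bench. Shut, at least 60 mm is free above the bay on its +x side and 75 mm on its -x side; moves with the slide.
- slide_pointer (a point): Outer tip of the orange pointer on the carriage's +y side, 23 mm above the bench, at the slide's x = 0 and y = +44 mm; moves with the slide.
- slide_mark: Red arrow beside the white scale, flat, nothing to bump into. Origin: inner tip of its 4.5 mm wide bar, 44 mm to the +y side of the cradle's middle line, 22 mm above the bench; axes as the cradle's. 25 to 52 mm to the -x side of the shut slide's pointer. The slide is right when the pointer's x in this frame is 0. Never moves.
- phone: Bystander: loose black phone lying flat, 148 x 72 x 9 mm, 0.19 kg. Origin: centre of its underside.
- cell: Bystander: loose flat battery cell, grey with a yellow label, 90 x 55 x 6 mm. Origin: centre of its underside.
- driver: Bystander: loose small screwdriver lying down, orange handle, 150 mm long along its x. Origin: under its middle.
- pot: Bystander: little pot with a green lid, 40 mm across, 35 mm tall, standing. Origin: centre of its underside.
Things that resemble listed ones, but are neither listed nor needed, are in the scene too. What is shaped like the supply but green, purple or yellow is not meant.

How it is judged:
On the way, in this order (a step that is already met when the one before it is completed fails the run):
1. the dial's white pointer is at the red marker while the slide is still shut (y of knob_pointer in the frame of dial_mark between -0.0045 and 0.0045 m and x of knob_pointer in the frame of dial_mark below 0 m and x of slide_pointer in the frame of cradle above 0.015 m), for 0.4 s.
2. the slide is held out at its red marker by the gripper (x of slide_pointer in the frame of slide_mark between -0.005 and 0.005 m and contact force between the fingers and slide above 2 N), for 0.3 s.
At the end, for the whole second after the job is handed in: Through the last second the gripper's fingers hold the slide (more than 2 N of contact) with its orange pointer within 5 mm of the red marker along the slide, and the dial's white pointer is still within 4.5 mm sideways (about 0.15 rad) of the dial's red marker (all of step 2 and y of knob_pointer in the frame of dial_mark between -0.0045 and 0.0045 m and x of knob_pointer in the frame of dial_mark below 0 m); the arm keeps its last pose, push and grip.
It fails at once if the phone is moved more than 30 mm (distance of phone from where it was at the start of the episode above 0.03 m).
It fails at once if the loose cell is moved more than 30 mm (distance of cell from where it was at the start of the episode above 0.03 m).
It fails at once if the screwdriver is moved more than 30 mm (distance of driver from where it was at the start of the episode above 0.03 m).
It fails at once if the little pot is moved more than 30 mm (distance of pot from where it was at the start of the episode above 0.03 m).
It also fails if it takes over 64 s, if anything falls off the work surface, if the arm or the gripper's body presses on something with over 40 N, if the wrist force passes 120 N, or if a joint passes its speed limit or range.

ROBOT

A 7-joint arm with a two-finger parallel gripper is mounted at the origin on the work surface. World frame = base frame: x ahead of the robot, y to its left, z up, the work surface at z = 0. Lengths are in m, angles in rad, forces in N, time in s.
With the tool pointing down it reaches from about 0.4 to 0.85 m from the base axis. Payload 4.5 kg.
Tool frame: the origin (TCP) lies on the centre line of the jaws, within the pads' length; the fingertips stand 8 mm ahead of it and the grasp point (between the pads) lies 11 mm behind it; z points along the fingers, x is the direction in which the jaws open and shut, and the axes are right-handed (so a half turn about z gives the same grasp; the last joint's range is limited). The gripper opens to 88 mm and grips with 3 to 60 N. Pads are 18 mm wide; open, the fingers measure 123 mm over their backs; the gripper's body (75 mm by 187 mm) begins 45 mm behind the grasp point.
Start: joints at [-1.231, 0.689, -0.195, 1.565, 0.157, 0.902, -0.215], TCP at [0.188, 0.596, 0.247] pointing down, gripper open.
Joint ranges: [-3.01, 3.01], [-0.46, 2.08], [-1.47, 1.51], [0.13, 2.56], [-1, 4.14], [0.04, 2.09], [-2.66, 2.66]. Speed limits (rad/s): [2.57, 2.57, 3.14, 3.14, 3.14, 3.14, 3.14].

INTERFACE

Orientations are given as a unit quaternion [x, y, z, w].
In Python, from plant import get_state, snapshot, finish_job, boxes_of, pinpoint gives the robot as it stands.
- The arm moves only by the shell command python3 -m creep 'ROWS' [FORCE]. ROWS is JSON, a list of rows, each an object with "hand": the finger opening in m, from 0 to 0.0881; "slide": the shift along the tool's x, y, z in m, a list of three; "turn": the turn about the tool's z in degrees. A call has 1 to 5 rows; each row shifts and turns the commanded pose from where the row before left it, along the tool's axes as they then stand; what a row does not reach is not made up. A row lasts 1/8 s, in which the tool goes at most 62.5 mm and 10.7 degrees, less where a joint would pass 70% of its speed; a pose out of reach is approached as far as the arm can. A call is refused whole if a number of a shift passes 0.0625 or a number of a turn 10.7, either way. A call with a gripper value outside its range is refused whole. The fingers move at their own pace and stop on an object; FORCE is the grip in N (left out, the last holds). Time passes only in rows, so rows that do not move let the fingers close. It gives the time, the measured TCP pose, the force and the opening at its end, in the units of the state.
- get_state(): the state, without advancing time (a new reading comes with each control period).
- snapshot(name): name is "side" or "top" or "wrist"; returns a dict with "frame" (480x640x3 uint8, red, green, blue), "depth" (480x640 float32, m along the optical axis (not along the pixel's ray), 0 where there is no reading), "mtx" (3x3 intrinsics, pixels), "camera_from_world" (4x4, takes a point from world to camera coordinates). Camera axes: x right, y down, z forward; pixel columns grow to the right and rows downward; lengths in m; the calibration is good to about 2 mm. The wrist camera is an equidistant fisheye: a pixel r from the principal point sees the ray r / f radians off the axis. A picture is of the moment at which its call begins.
- finish_job(): hands the job in, once; it reports no verdict.
Trained networks look in a picture, given as the dict that the camera call returned (one of the last four; its "shot" number tells which), for a name from the list of things; names that differ only in an ending like _2 or _b are one class to them, and where a whole thing is asked for, a point or a joint stands for the part that bears it (a point fixed in the world has none). Each returns a list of dicts, best first, with "conf" (0 to 1); they miss things now and then, are a little off and sometimes report something else, mostly with a low value. They report only what shows in the picture. A call takes as long as a camera call. They do not tell look-alikes from the thing itself.
- boxes_of(target, picture): "uv" ([column, row] in pixels, amid what is visible of it).
- pinpoint(target, picture): "uv" ([column, row] in pixels: a listed point, or the origin of a listed thing).
The state is a dict: "clock": time; "q": joint angles; "qd": joint speeds; "joint_torque": joint torques, N m; "tool_pos": TCP position; "eef_rot": TCP orientation; "contact_force": force on the tool from outside, world axes, zero at the start; "moment": the same for the moment, N m; "opening": opening from 0.0 (shut) to 1.0 (fully open).
Only numpy, scipy, OpenCV 4.12 (cv2) and the standard library are available. Lean on these libraries where they do the work, as an engineer would, in place of code of your own. Each camera call takes 0.05 s, during which the arm holds its last target.

## Working session

There is one attempt and no reset: what is moved stays moved. The work goes in short steps, Python scripts to look and compute and a shell command to move; the robot and the scene stay as the last step left them, time stands still between calls to the robot, and variables do not carry over. Pictures are saved under pics/ and viewed, and the job is handed in when it is done.

```bash
mkdir -p pics; ls; python3 - <<'E'
from plant import *
import cv2
print(get_state())
for n in ["top","side"]:
    s=snapshot(n); cv2.imwrite(f"pics/{n}0.png",s["frame"][:,:,::-1])
    print(n,s["mtx"].tolist(),s["camera_from_world"].round(4).tolist())
    for t in ["supply","knob","knob_pointer","knob_grip","dial_mark","cradle","slide","slide_fin","slide_pointer","slide_mark"]:
        print(t,[(p["uv"],p["conf"]) for p in pinpoint(t,s)][:4])
E
```

```text
pics
{'clock': 0.0, 'q': array([-1.2311877 ,  0.68998936, -0.19455795,  1.5663739 ,  0.15730718,
        0.90251319, -0.21513095]), 'qd': array([-0.00337381,  0.00214701, -0.00165038, -0.00012848,  0.00071043,
       -0.00022343,  0.00109765]), 'joint_torque': array([ 2.76004748e-04, -5.27569020e+01, -1.26656301e+00, -1.53423142e+01,
       -5.25534817e-02,  6.64742023e-03,  1.70586109e-04]), 'tool_pos': array([0.18799943, 0.5953825 , 0.24589984]), 'eef_rot': array([ 8.06527163e-01,  5.91196283e-01, -7.25023483e-04,  6.04492758e-04]), 'contact_force': array([0.34961054, 0.01748843, 0.41067926]), 'moment': array([0.04253696, 0.01303004, 0.01860125]), 'opening': 0.9973634817693775}
top [[606.9100285794664, 0.0, 319.14557081223165], [0.0, 606.9100285794664, 229.6908703834475], [0.0, 0.0, 1.0]] [[0.0191, -0.9997, 0.0169, -0.0678], [-0.9842, -0.0218, -0.176, 0.4938], [0.1763, -0.0133, -0.9842, 1.7028], [0.0, 0.0, 0.0, 1.0]]
supply [([392.4, 327.4], 0.95), ([492.2, 302.8], 0.65), ([391.4, 149.0], 0.62), ([361.7, 230.3], 0.61)]
knob [([361.8, 230.4], 0.82), ([497.1, 308.5], 0.82), ([388.3, 
[... 565 characters left out ...]
245], [-0.3378, -0.4278, -0.8384, 0.2032], [0.5057, 0.6687, -0.545, 1.0958], [0.0, 0.0, 0.0, 1.0]]
supply [([444.5, 265.3], 0.93), ([352.2, 283.8], 0.71), ([343.9, 258.7], 0.7), ([281.2, 358.8], 0.62)]
knob [([266.3, 337.2], 0.83), ([348.1, 263.9], 0.69), ([401.8, 414.4], 0.65)]
knob_pointer [([261.4, 329.9], 0.97), ([385.8, 404.6], 0.9), ([343.5, 259.3], 0.7), ([435.6, 242.0], 0.6)]
knob_grip [([446.8, 238.2], 0.94), ([405.3, 403.8], 0.94), ([349.7, 256.3], 0.84), ([268.2, 326.2], 0.75)]
dial_mark [([277.8, 219.8], 0.39)]
cradle [([276.6, 219.8], 0.74)]
slide [([283.4, 213.1], 0.85)]
slide_fin [([282.5, 198.2], 0.55)]
slide_pointer [([279.3, 206.9], 0.7)]
slide_mark [([281.3, 198.9], 0.45)]
```

View pics/top0.png

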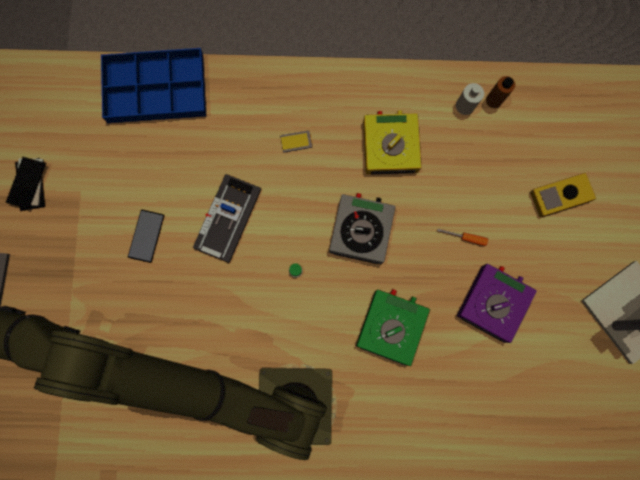

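View pics/side0.png

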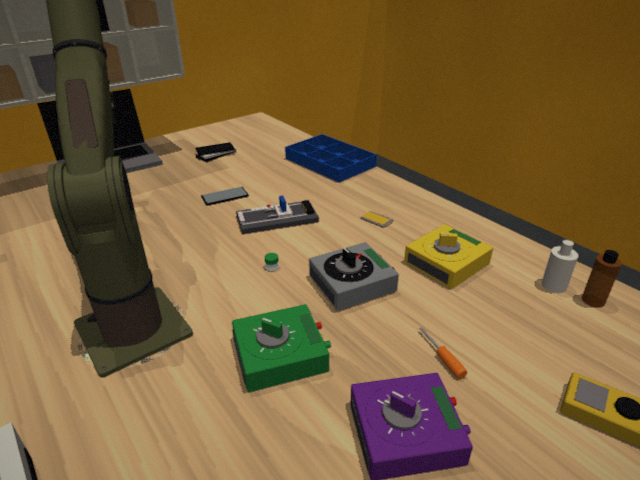

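Four boxes look like the supply in the top picture: grey (362,230), green (393,328), purple (497,303) and yellow (392,143). The grey one with the black plate is the one described. The cradle is at (228,218). I'll confirm both in an enlarged crop.

```bash
cat > h.py <<'E'
from plant import *
import numpy as np, cv2
def ray(s,uv):
    K=s["mtx"];T=s["camera_from_world"];R=T[:3,:3];t=T[:3,3]
    d=np.array([(uv[0]-K[0,2])/K[0,0],(uv[1]-K[1,2])/K[1,1],1.]);return -R.T@t,R.T@d
def onz(s,uv,z):
    o,d=ray(s,uv);return o+d*(z-o[2])/d[2]
def proj(s,p):
    T=s["camera_from_world"];c=T[:3,:3]@np.array(p)+T[:3,3];u=s["mtx"]@c;return u[:2]/u[2]
def crop(s,c,h,f,name):
    x,y=int(c[0]),int(c[1]);im=s["frame"][max(0,y-h):y+h,max(0,x-h):x+h,::-1]
    return cv2.resize(im,None,fx=f,fy=f,interpolation=cv2.INTER_CUBIC)
E
python3 - <<'E'
from h import *
s=snapshot("top"); K=crop(s,(362,230),40,5,"");C=crop(s,(228,218),48,5,"")[:, :400+80]
im=np.zeros((480,800,3),np.uint8); im[:400,:400]=K; C=cv2.resize(C,(400,400)); im[:400,400:]=C
cv2.imwrite("pics/crop1.png",im)
# orthorectify dial at z=.062/.070
for n,uvs,z in [("knobgrip",(362,229),.09)]:
    print(n,onz(s,uvs,z))
for t,z in [("knob",.062),("knob_pointer",.07),("knob_grip",.09),("slide",.02),("slide_fin",.071),("slide_pointer",.023),("cradle",0),("phone",0),("cell",0),("driver",0),("pot",0)]:
    for p in pinpoint(t,s):
        if p["conf"]>.3: print(t,p["uv"],round(p["conf"],2),onz(s,p["uv"],z).round(4))
E
```

```text
knobgrip [ 0.49154948 -0.17722095  0.09      ]
knob [388.1, 143.5] 0.93 [ 0.7528 -0.2545  0.062 ]
knob [392.7, 331.2] 0.72 [ 0.2106 -0.2667  0.062 ]
knob [495.8, 305.8] 0.68 [ 0.2864 -0.5562  0.062 ]
knob [360.9, 231.1] 0.64 [ 0.4905 -0.1765  0.062 ]
knob_pointer [382.9, 334.4] 0.84 [ 0.2013 -0.2385  0.07  ]
knob_pointer [487.2, 306.8] 0.82 [ 0.2827 -0.5296  0.07  ]
knob_pointer [348.3, 233.0] 0.79 [ 0.4828 -0.1401  0.07  ]
knob_pointer [383.2, 151.5] 0.72 [ 0.7256 -0.2391  0.07  ]
knob_grip [394.1, 141.5] 0.9 [ 0.75   -0.2682  0.09  ]
knob_grip [398.2, 326.6] 0.66 [ 0.2229 -0.278   0.09  ]
knob_grip [363.2, 230.8] 0.6 [ 0.4865 -0.1806  0.09  ]
knob_grip [501.9, 304.8] 0.59 [ 0.2878 -0.5646  0.09  ]
knob_grip [228.6, 215.8] 0.54 [0.5209 0.1979 0.09  ]
knob_grip [224.4, 207.9] 0.38 [0.5433 0.2107 0.09  ]
slide [227.7, 211.5] 0.72 [0.5476 0.2108 0.02  ]
slide_fin [228.6, 207.0] 0.75 [0.5502 0.2016 0.071 ]
slide_pointer [217.9, 206.3] 0.93 [0.5619 0.2397 0.023 ]
cradle [230.7, 216.5] 0.61 [0.5369 0.204  0.    ]
phone [147.7, 234.3] 0.98 [0.4782 0.4446 0.    ]
cell [297.6, 140.7] 0.72 [0.7755 0.0123 0.    ]
driver [458.6, 232.5] 0.69 [ 0.5037 -0.4715  0.    ]
pot [225.2, 205.4] 0.68 [0.5701 0.2218 0.    ]
pot [297.8, 267.9] 0.58 [0.3884 0.0019 0.    ]
```

View pics/crop1.png

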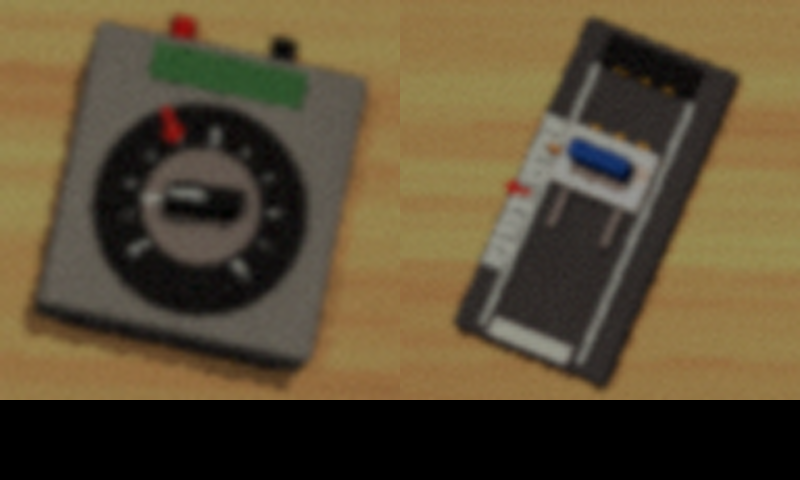

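The crop confirms the grey supply: its white pointer points left and the red arrow is about 75° clockwise of it. The slide is shut, with its red mark part-way down the scale. First I'll turn the tool, then fly over the cradle.

```bash
python3 -m creep '[{"turn":10,"slide":[0,0,0],"hand":0.088},{"turn":10,"slide":[0,0,0],"hand":0.088},{"turn":10,"slide":[0,0,0],"hand":0.088},{"turn":10,"slide":[0,0,0],"hand":0.088},{"turn":10,"slide":[0,0,0],"hand":0.088}]' 40
python3 -m creep '[{"turn":10,"slide":[0,0,0],"hand":0.088}]'
python3 -c "
from h import *
from scipy.spatial.transform import Rotation as R
s=get_state();M=R.from_quat(s['eef_rot']).as_matrix();print(M.round(3),s['q'].round(2))
for g in [(.5,.22),(.49,-.178)]: print(M.T@(np.array([*g,.25])-s['tool_pos']))"
```

```text
clock: 2.33
tool_pos: [0.188, 0.5961, 0.2467]
eef_rot: [0.981, 0.192, -0.0, -0.0]
contact_force: [-0.5, -0.2, -1.0]
opening: 0.997
clock: 2.45
tool_pos: [0.188, 0.5961, 0.2468]
eef_rot: [0.994, 0.106, -0.0, -0.0]
contact_force: [-0.2, -0.3, -0.1]
opening: 0.998
[[ 0.978  0.211 -0.   ]
 [ 0.211 -0.978  0.   ]
 [-0.    -0.    -1.   ]] [-1.4   0.69  0.11  1.58 -0.09  0.88 -1.04]
[ 0.22576359  0.43335928 -0.00335636]
[ 0.13216241  0.82032545 -0.00343856]
```

```bash
python3 -m creep '[{"turn":0,"slide":[0.028,0.054,0],"hand":0.088},{"turn":0,"slide":[0.028,0.054,0],"hand":0.088},{"turn":0,"slide":[0.028,0.054,0],"hand":0.088},{"turn":0,"slide":[0.028,0.054,0],"hand":0.088},{"turn":0,"slide":[0.028,0.054,0],"hand":0.088}]'
python3 -m creep '[{"turn":0,"slide":[0.028,0.054,0],"hand":0.088},{"turn":0,"slide":[0.028,0.054,0],"hand":0.088},{"turn":0,"slide":[0.028,0.054,0],"hand":0.088},{"turn":0,"slide":[0,0,0],"hand":0.088}]'
python3 - <<'E'
from h import *
s=snapshot("wrist");cv2.imwrite("pics/w1.png",s["frame"][:,:,::-1]);print(s["mtx"],s["camera_from_world"].round(4),get_state()['q'].round(2))
E
```

```text
clock: 3.08
tool_pos: [0.3843, 0.3614, 0.247]
eef_rot: [0.994, 0.109, 0.0, -0.0]
contact_force: [-0.0, -0.4, 0.4]
opening: 0.998
clock: 3.58
tool_pos: [0.504, 0.2165, 0.2469]
eef_rot: [0.995, 0.103, 0.001, 0.002]
contact_force: [-0.9, 1.6, 0.3]
opening: 0.998
[[371.64829954   0.         318.44192761]
 [  0.         371.64829954 242.97095272]
 [  0.           0.           1.        ]] [[ 0.9786  0.2056  0.0027 -0.5377]
 [ 0.1944 -0.9292  0.3143  0.0592]
 [ 0.0671 -0.307  -0.9493  0.4235]
 [ 0.      0.      0.      1.    ]] [-0.52  0.58  0.04  1.81 -0.03  0.75 -0.25]
```

View pics/w1.png

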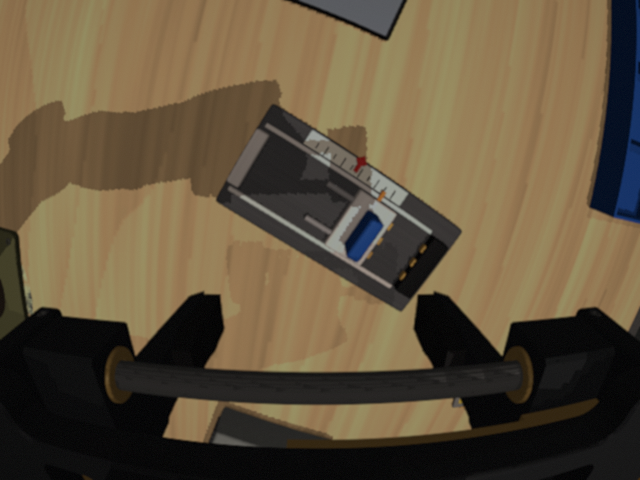

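The wrist view shows the cradle clearly: blue fin at (364,236), orange pointer at about (382,196), red mark at (360,162). I'll enlarge that area and measure it.

```bash
cat >> h.py <<'E'
def wray(s,uv):
    K=s["mtx"];T=s["camera_from_world"];R=T[:3,:3];t=T[:3,3]
    a=np.array([(uv[0]-K[0,2])/K[0,0],(uv[1]-K[1,2])/K[1,1]]);r=np.hypot(*a)
    d=np.array([*(a/r*np.sin(r)),np.cos(r)]);return -R.T@t,R.T@d
def wz(s,uv,z):
    o,d=wray(s,uv);return o+d*(z-o[2])/d[2]
def wproj(s,p):
    T=s["camera_from_world"];c=T[:3,:3]@np.array(p)+T[:3,3];th=np.arctan2(np.hypot(c[0],c[1]),c[2]);h=np.hypot(c[0],c[1])
    return np.array([s["mtx"][0,2]+s["mtx"][0,0]*th*c[0]/h,s["mtx"][1,2]+s["mtx"][0,0]*th*c[1]/h])
E
python3 - <<'E'
from h import *
s=snapshot("wrist")
im=cv2.resize(s["frame"][90:320,200:470,::-1],None,fx=2.9,fy=2.5,interpolation=cv2.INTER_CUBIC)
im=cv2.resize(s["frame"][95:320,205:475,::-1],None,fx=2.6,fy=2.6,interpolation=cv2.INTER_CUBIC)
cv2.imwrite("pics/w1c.png",im)
f=s["frame"].astype(int);r,g,b=f[...,0],f[...,1],f[...,2]
sub=np.zeros(r.shape,bool);sub[95:320,205:475]=1
for n,m,z in [("red",(r>110)&(g<60)&(b<60),.022),("blue",(b>90)&(r<60)&sub,.071)]:
    k,l,st,c=cv2.connectedComponentsWithStats((m&sub).astype(np.uint8))
    for i in range(1,k):
        if st[i,4]>15: print(n,st[i],c[i],wz(s,c[i],z).round(4))
for t,z in [("slide",.02),("slide_fin",.071),("slide_pointer",.023),("cradle",0),("slide_mark",.022)]:
    for p in pinpoint(t,s):
        if p["conf"]>.3: print(t,p["uv"],round(p["conf"],2),wz(s,p["uv"],z).round(4))
# corner depth of scene
print(get_state()["tool_pos"])
E
```

```text
blue [351 225  33  41 504] [367.02777778 244.80753968] [0.5488 0.2056 0.071 ]
slide [360.6, 229.3] 0.74 [0.5487 0.2053 0.02  ]
slide_fin [382.7, 195.9] 0.39 [0.5513 0.2518 0.071 ]
slide_pointer [381.3, 193.2] 0.86 [0.5596 0.247  0.023 ]
cradle [341.1, 217.2] 0.73 [0.5285 0.2088 0.    ]
slide_mark [358.9, 175.9] 0.52 [0.5337 0.2588 0.022 ]
[0.49923527 0.2242853  0.24673501]
```

View pics/w1c.png

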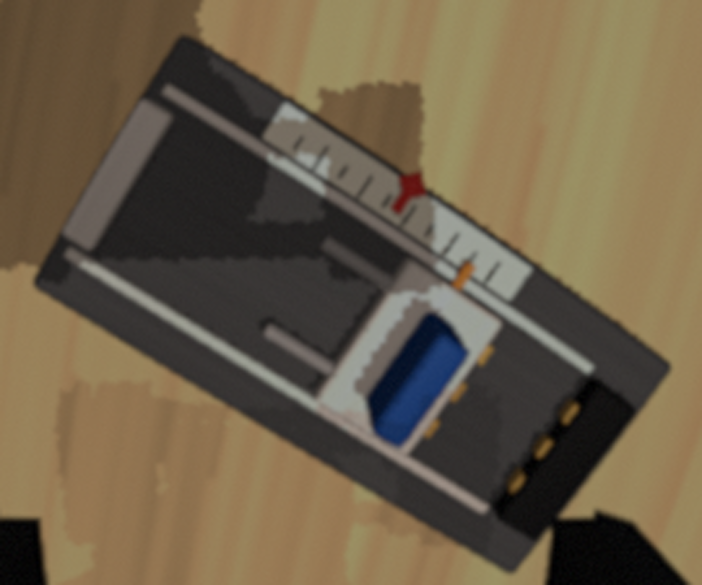

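```bash
python3 - <<'E'
from h import *
s=snapshot("wrist")
f=lambda c:(205+c[0]/2.6,95+c[1]/2.6)
P=[wz(s,f(c),.02)[:2] for c in [(183,37),(38,285),(512,572),(668,368)]]
print(np.round(P,4)); 
for i in range(4):
    e=P[(i+1)%4]-P[i];print(np.hypot(*e),np.degrees(np.arctan2(e[1],e[0])))
r1=np.array([wz(s,f(c),.026)[:2] for c in [(165,90),(592,370),(68,254),(488,508)]])
for a,b in((0,1),(2,3)):
    e=r1[b]-r1[a];print('rail',np.hypot(*e),np.degrees(np.arctan2(e[1],e[0])))
C=np.mean(P,0);print('C',C)
tip=wz(s,f((467,263)),.023)[:2];red=wz(s,f((399,210)),.022)[:2];red2=wz(s,f((412,186)),.022)[:2]
print(tip,red,red2)
for th in (-24,-26,-28):
    a=np.radians(th);x=np.array([np.cos(a),np.sin(a)]);y=np.array([-x[1],x[0]])
    print(th,*( (( p-C)@x,(p-C)@y) for p in (tip,red,red2)))
E
```

```text
[[0.4367 0.3099]
 [0.399  0.2045]
 [0.6188 0.123 ]
 [0.6569 0.2275]]
0.11186701380095276 -109.67870790303046
0.23440278532551498 -20.350868812053257
0.11125262731926269 69.96975704025967
0.2350933377054367 159.50084734552993
rail 0.19891265413356887 -20.16888090100489
rail 0.1984347731695011 -19.850931770219653
C [0.52783639 0.21622768]
[0.56060167 0.24984731] [0.53010109 0.26350398] [0.5327107  0.27358648]
-24 (np.float64(0.016258234472744663), np.float64(0.04403989809608361)) (np.float64(-0.017160093848089704), np.float64(0.044110186024826525)) (np.float64(-0.018877020782797), np.float64(0.054382426190604884))
-26 (np.float64(0.014711360117203916), np.float64(0.04458047438045174)) (np.float64(-0.018689063674287805), np.float64(0.04348443665265153)) (np.float64(-0.020763440715289166), np.float64(0.05369049936137128))
-28 (np.float64(0.013146562235471658), np.float64(0.045066736223882936)) (np.float64(-0.020195263755228354), np.float64(0.04280570819267925)) (np.float64(-0.022624563593632616), np.float64(0.05293315892905327))
```

Cradle yaw comes out at about -20° and the pull at about 34 mm. Next, the knob.

```bash
python3 -m creep '[{"turn":0,"slide":[-0.014,0.059,0],"hand":0.088},{"turn":0,"slide":[-0.014,0.059,0],"hand":0.088},{"turn":0,"slide":[-0.014,0.059,0],"hand":0.088},{"turn":0,"slide":[-0.014,0.059,0],"hand":0.088},{"turn":0,"slide":[-0.014,0.059,0],"hand":0.088}]'
python3 -m creep '[{"turn":0,"slide":[-0.014,0.059,0],"hand":0.088},{"turn":0,"slide":[-0.014,0.059,0],"hand":0.088},{"turn":0,"slide":[0,0,0],"hand":0.088},{"turn":0,"slide":[0,0,0],"hand":0.088}]'
python3 - <<'E'
from h import *
s=snapshot("wrist");cv2.imwrite("pics/w2.png",s["frame"][:,:,::-1]);print(get_state()['q'].round(2))
for t,z in [("knob",.062),("knob_pointer",.07),("knob_grip",.09),("dial_mark",.062)]:
    for p in pinpoint(t,s):
        if p["conf"]>.3: print(t,p["uv"],round(p["conf"],2),wz(s,p["uv"],z).round(4))
E
```

```text
clock: 4.6
tool_pos: [0.4957, -0.0815, 0.2469]
eef_rot: [0.994, 0.11, 0.0, -0.0]
contact_force: [0.9, -0.2, -1.4]
opening: 1.002
clock: 5.1
tool_pos: [0.4939, -0.2006, 0.2466]
eef_rot: [0.994, 0.109, -0.0, -0.001]
contact_force: [0.3, 1.0, -0.4]
opening: 1.0
[ 0.31  0.57 -0.02  1.85  0.01  0.73  0.5 ]
knob [319.5, 193.5] 0.93 [ 0.4897 -0.1801  0.062 ]
knob [523.2, 323.6] 0.8 [ 0.7453 -0.2683  0.062 ]
knob [56.0, 222.3] 0.74 [ 0.2167 -0.2637  0.062 ]
knob_pointer [330.3, 159.7] 0.74 [ 0.4919 -0.1482  0.07  ]
knob_pointer [521.5, 311.7] 0.56 [ 0.7291 -0.2511  0.07  ]
knob_grip [315.9, 197.8] 0.94 [ 0.4864 -0.1792  0.09  ]
knob_grip [37.3, 228.0] 0.6 [ 0.212  -0.2629  0.09  ]
```

View pics/w2.png

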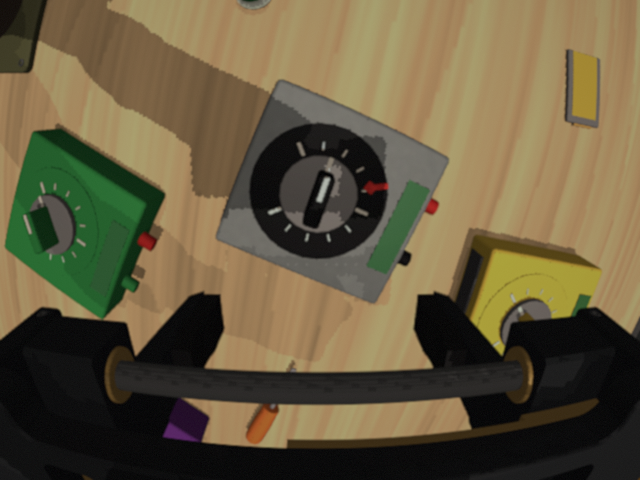

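The grey supply's dial is clear: plate centre about (319,191), red arrow about (375,188), white pointer at the bar's upper end near (330,160). I'll rectify the view and measure the angles.

```bash
cat >> h.py <<'E'
def rect(s,c,z,half=.075,n=400):
    # map: image up=+x world, right = -y
    g=np.linspace(half,-half,n);mp=np.zeros((n,n,2),np.float32)
    for i,dx in enumerate(g):
        for j,dy in enumerate(g): mp[i,j]=wproj(s,(c[0]+dx,c[1]+dy,z))
    return cv2.remap(s["frame"],mp,None,cv2.INTER_CUBIC)[:,:,::-1].copy()
E
python3 - <<'E'
from h import *
s=snapshot("wrist")
f=s["frame"].astype(int);g=f.max(2)
# plate: dark pixels region fit
c=(.4897,-.1801)
A=rect(s,c,.062);B=rect(s,c,.07)
H=A.astype(int)
m=((H.max(2)<55)).astype(np.uint8)
cnts,_=cv2.findContours(m,cv2.RETR_EXTERNAL,cv2.CHAIN_APPROX_NONE);k=max(cnts,key=cv2.contourArea)
hull=cv2.convexHull(k);print('ellipse',cv2.fitEllipse(hull),cv2.contourArea(hull))
r=(H[...,2]>100)&(H[...,1]<60);ys,xs=np.where(r);print('red',xs.mean(),ys.mean(),len(xs))
pc=cv2.PCACompute(np.c_[xs,ys].astype(np.float32),None)[1];print(pc)
cv2.imwrite("pics/r1.png",np.hstack([A,B]))
E
```

```text
ellipse ((197.8971405029297, 203.95677185058594), (325.9203796386719, 327.0709228515625), 173.2919464111328) 83473.0
red 155.02906976744185 76.15116279069767 688
[[ 0.34207392  0.93967307]
 [ 0.93967307 -0.34207392]]
```

View pics/r1.png

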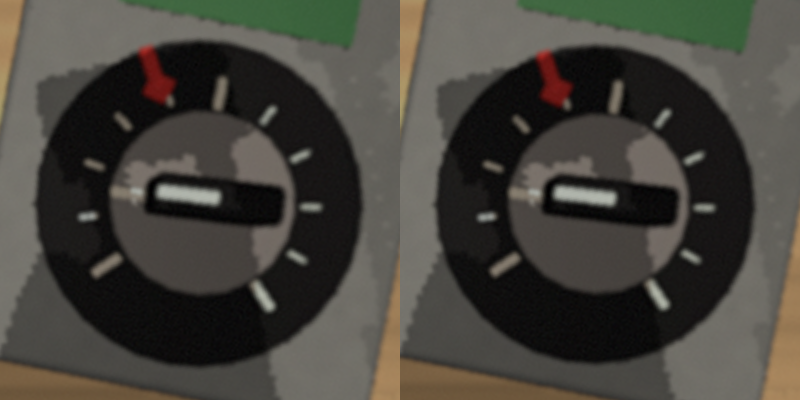

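```bash
python3 -m creep '[{"turn":9.3,"slide":[0,0,0],"hand":0.05},{"turn":9.3,"slide":[0,0,0],"hand":0.05},{"turn":0,"slide":[-0.008,-0.0205,0],"hand":0.05},{"turn":0,"slide":[0,0,0.04],"hand":0.05},{"turn":0,"slide":[0,0,0.04],"hand":0.05}]' 40
python3 -m creep '[{"turn":0,"slide":[0,0,0],"hand":0.05},{"turn":0,"slide":[0,0,0],"hand":0.05}]'
python3 - <<'E'
from h import *
s=snapshot("wrist");cv2.imwrite("pics/w3.png",s["frame"][:,:,::-1])
from scipy.spatial.transform import Rotation as R
s=get_state();print(R.from_quat(s['eef_rot']).as_matrix()[:,0].round(3),s['tool_pos'],s['opening'])
E
```

```text
clock: 6.02
tool_pos: [0.4888, -0.1796, 0.1664]
eef_rot: [0.999, -0.052, 0.001, 0.0]
contact_force: [0.6, -0.7, 0.5]
opening: 0.565
clock: 6.28
tool_pos: [0.4888, -0.1806, 0.1678]
eef_rot: [0.999, -0.053, 0.001, 0.0]
contact_force: [-0.1, 0.1, -0.1]
opening: 0.563
[ 0.994 -0.106  0.003] [ 0.48903832 -0.18077999  0.16811337] 0.5681583854770653
```

View pics/w3.png

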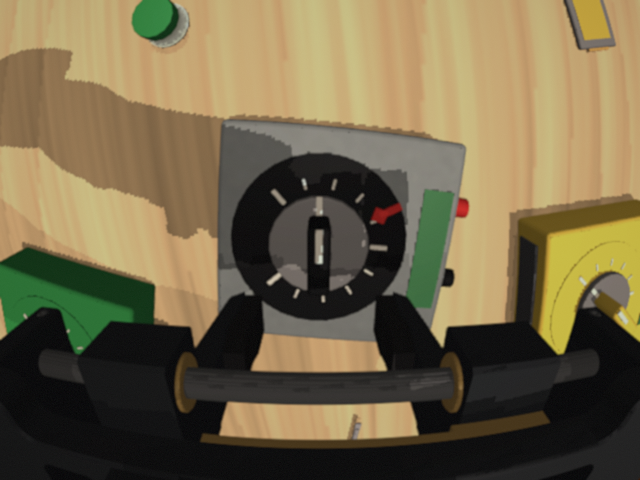

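The bar is vertical in the view at (319,250), centred between the fingers. I'll re-measure the turn angle while closer.

```bash
cat > meas.py <<'E'
from h import *
s=snapshot("wrist")
c=(.4882,-.1793)
A=rect(s,c,.062);B=rect(s,c,.07)
H=A.astype(int)
m=((H.max(2)<50)).astype(np.uint8)
cnts,_=cv2.findContours(m,cv2.RETR_EXTERNAL,cv2.CHAIN_APPROX_NONE);k=max(cnts,key=cv2.contourArea)
hull=cv2.convexHull(k);print('ellipse',cv2.fitEllipse(hull))
r=(H[...,2]>80)&(H[...,1]<60)&(H[...,0]<60)
ys,xs=np.where(r);print('red',xs.mean(),ys.mean(),len(xs))
print(cv2.PCACompute(np.c_[xs,ys].astype(np.float32),None)[1][0])
import sys
cv2.imwrite(sys.argv[1],np.hstack([A,B]))
E
python3 meas.py pics/r2.png
```

```text
ellipse ((342.1054992675781, 199.13890075683594), (404.2869873046875, 615.4033203125), 89.77104187011719)
red 157.32116104868913 72.20131086142322 1068
[0.33061582 0.9437654 ]
```

View pics/r2.png

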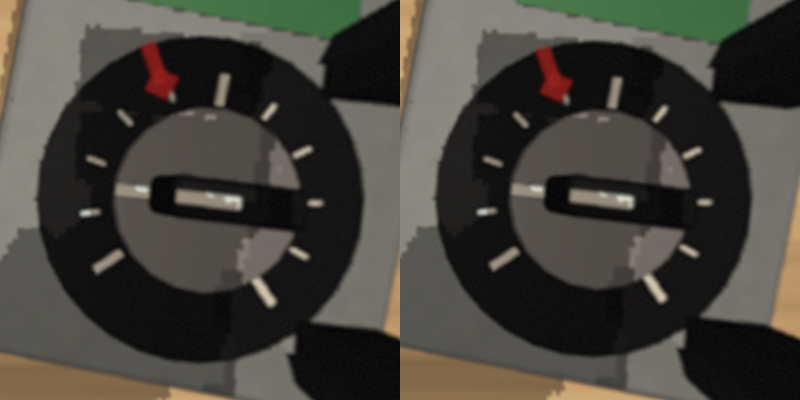

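```bash
python3 -m creep '[{"turn":0,"slide":[-0.001,-0.0013,0.03],"hand":0.05},{"turn":0,"slide":[0,0,0.03],"hand":0.05},{"turn":0,"slide":[0,0,0.02],"hand":0.05},{"turn":0,"slide":[0,0,0.004],"hand":0.05},{"turn":0,"slide":[0,0,0],"hand":0.05}]' 30
python3 -m creep '[{"turn":0,"slide":[0,0,0],"hand":0.0},{"turn":0,"slide":[0,0,0],"hand":0.0},{"turn":0,"slide":[0,0,0],"hand":0.0},{"turn":0,"slide":[0,0,0],"hand":0.0}]' 30
```

```text
clock: 7.0
tool_pos: [0.4878, -0.1794, 0.0836]
eef_rot: [0.999, -0.053, 0.001, 0.0]
contact_force: [-0.4, 0.4, 0.2]
opening: 0.573
clock: 7.5
tool_pos: [0.4889, -0.1793, 0.083]
eef_rot: [0.999, -0.053, 0.002, 0.0]
contact_force: [2.5, -0.2, 1.4]
opening: 0.157
```

Gripped: the opening is 13.8 mm, which matches the bar. Now I'll turn it clockwise.

```bash
python3 -m creep '[{"turn":7,"slide":[0,0,0],"hand":0.0},{"turn":7,"slide":[0,0,0],"hand":0.0},{"turn":7,"slide":[0,0,0],"hand":0.0},{"turn":7,"slide":[0,0,0],"hand":0.0},{"turn":7,"slide":[0,0,0],"hand":0.0}]' 30
python3 -m creep '[{"turn":7,"slide":[0,0,0],"hand":0.0},{"turn":7,"slide":[0,0,0],"hand":0.0},{"turn":7,"slide":[0,0,0],"hand":0.0},{"turn":7,"slide":[0,0,0],"hand":0.0},{"turn":2,"slide":[0,0,0],"hand":0.0}]'
python3 -m creep '[{"turn":0,"slide":[0,0,0],"hand":0.0},{"turn":0,"slide":[0,0,0],"hand":0.0},{"turn":0,"slide":[0,0,0],"hand":0.0},{"turn":0,"slide":[0,0,0],"hand":0.0}]'
python3 - <<'E'
from h import *
s=snapshot("wrist");cv2.imwrite("pics/w4.png",s["frame"][:,:,::-1])
from scipy.spatial.transform import Rotation as R
s=get_state();x=R.from_quat(s['eef_rot']).as_matrix()[:,0];print(np.degrees(np.arctan2(x[1],x[0])),s['tool_pos'],s['q'].round(2))
E
```

```text
clock: 8.12
tool_pos: [0.4889, -0.1793, 0.083]
eef_rot: [0.936, -0.353, 0.002, -0.0]
contact_force: [2.1, 0.2, -0.5]
opening: 0.152
clock: 8.75
tool_pos: [0.4889, -0.1794, 0.083]
eef_rot: [0.814, -0.582, 0.002, -0.0]
contact_force: [3.1, -0.8, -0.6]
opening: 0.156
clock: 9.25
tool_pos: [0.4889, -0.1794, 0.083]
eef_rot: [0.814, -0.581, 0.002, -0.001]
contact_force: [5.4, 0.3, -0.5]
opening: 0.154
-71.01324580482688 [ 0.48890387 -0.17937937  0.08297383] [ 0.11  0.85  0.25  2.02 -0.59  0.34 -0.4 ]
```

View pics/w4.png

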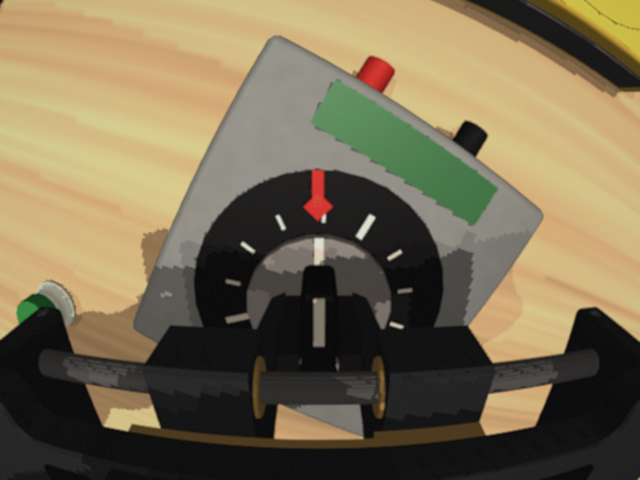

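The white pointer, upright at column 319 (rows 237–265), lines up with the red arrow at column 318 (rows 170–222). I'll release, lift straight up and check.

```bash
python3 -m creep '[{"turn":0,"slide":[0,0,0],"hand":0.05},{"turn":0,"slide":[0,0,0],"hand":0.05},{"turn":0,"slide":[0,0,0],"hand":0.05},{"turn":0,"slide":[0,0,0],"hand":0.05}]'
python3 -m creep '[{"turn":0,"slide":[0,0,-0.03],"hand":0.05},{"turn":0,"slide":[0,0,-0.045],"hand":0.05},{"turn":0,"slide":[0,0,-0.045],"hand":0.05},{"turn":0,"slide":[0,0,-0.045],"hand":0.05},{"turn":0,"slide":[0,0,0],"hand":0.05}]'
python3 - <<'E'
from h import *
s=snapshot("wrist");cv2.imwrite("pics/w5.png",s["frame"][100:400,160:560,::-1].repeat(2,0).repeat(2,1))
from scipy.spatial.transform import Rotation as R
s=get_state();x=R.from_quat(s['eef_rot']).as_matrix()[:,0];print(np.degrees(np.arctan2(x[1],x[0])),s['tool_pos'],s['q'].round(2))
E
```

```text
clock: 9.8
tool_pos: [0.4867, -0.1791, 0.0826]
eef_rot: [0.814, -0.582, -0.0, 0.0]
contact_force: [-0.5, 0.2, -0.6]
opening: 0.558
clock: 10.42
tool_pos: [0.4887, -0.1801, 0.2506]
eef_rot: [0.814, -0.582, 0.003, -0.001]
contact_force: [0.6, 0.0, -0.8]
opening: 0.567
-71.0974597425704 [ 0.48760672 -0.1791771   0.24871621] [-0.05  0.6   0.51  1.9  -0.42  0.74 -0.54]
```

View pics/w5.png

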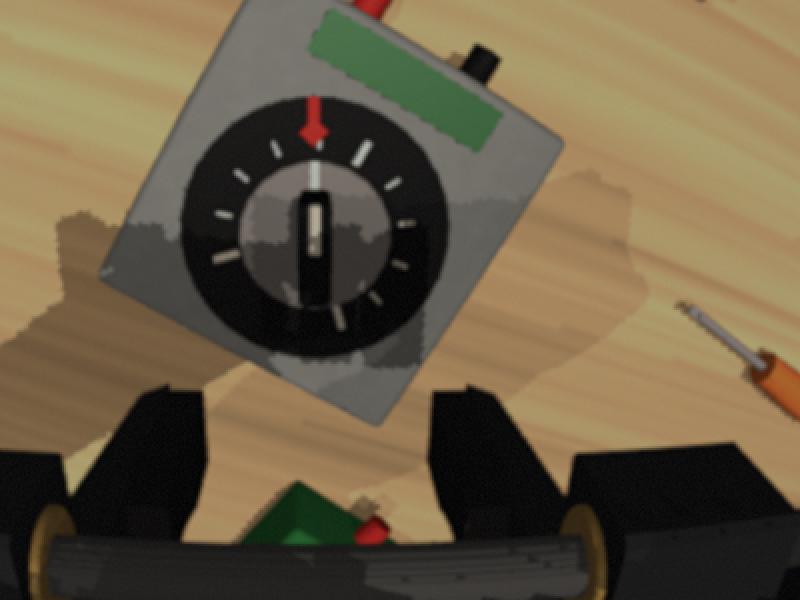

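The dial is still set after release. On to the slide.

```bash
python3 -m creep '[{"turn":-10.2,"slide":[0,0,0],"hand":0.06},{"turn":-10.2,"slide":[0,0,0],"hand":0.06},{"turn":-10.2,"slide":[0,0,0],"hand":0.06},{"turn":-10.2,"slide":[0,0,0],"hand":0.06},{"turn":-10.2,"slide":[0,0,0],"hand":0.06}]'
python3 -m creep '[{"turn":0,"slide":[-0.013,-0.057,0],"hand":0.06},{"turn":0,"slide":[-0.013,-0.057,0],"hand":0.06},{"turn":0,"slide":[-0.013,-0.057,0],"hand":0.06},{"turn":0,"slide":[-0.013,-0.057,0],"hand":0.06},{"turn":0,"slide":[-0.013,-0.057,0],"hand":0.06}]'
python3 -m creep '[{"turn":0,"slide":[-0.013,-0.057,0],"hand":0.06},{"turn":0,"slide":[0,0,0.05],"hand":0.06},{"turn":0,"slide":[0,0,0],"hand":0.06},{"turn":0,"slide":[0,0,0],"hand":0.06}]'
cat > wv.py <<'E'
from h import *
import sys
s=snapshot("wrist");cv2.imwrite(sys.argv[1],s["frame"][:,:,::-1])
from scipy.spatial.transform import Rotation as R
t=get_state();x=R.from_quat(t['eef_rot']).as_matrix()[:,0];print(np.degrees(np.arctan2(x[1],x[0])),t['tool_pos'],t['q'].round(2),t['opening'],t['contact_force'])
E
python3 wv.py pics/w6.png
```

```text
clock: 11.1
tool_pos: [0.486, -0.1785, 0.246]
eef_rot: [0.985, -0.172, -0.002, -0.001]
contact_force: [0.2, -0.4, 0.1]
opening: 0.683
clock: 11.72
tool_pos: [0.523, 0.1126, 0.246]
eef_rot: [0.985, -0.175, -0.002, 0.001]
contact_force: [0.7, -0.5, 0.3]
opening: 0.68
clock: 12.22
tool_pos: [0.5316, 0.1674, 0.1979]
eef_rot: [0.984, -0.176, -0.0, 0.001]
contact_force: [-0.3, -1.0, 0.4]
opening: 0.679
-20.258565098956687 [0.53223405 0.16748121 0.19865075] [-0.55  0.68  0.27  1.84 -0.27  0.66 -0.47] 0.6774211842091964 [-0.30391638  0.44750297  0.3940106 ]
```

View pics/w6.png

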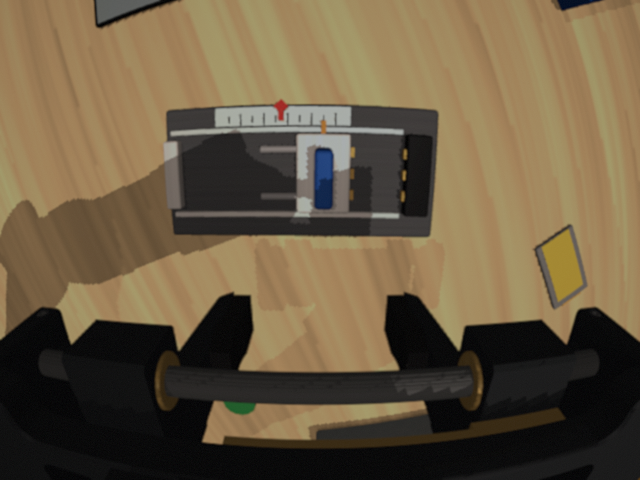

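The cradle lies level in the view: fin at (324,179), orange pointer at (323,125), red mark at (281,110). The red tip is near (281,119).

```bash
python3 - <<'E'
from h import *
from scipy.spatial.transform import Rotation as R
s=snapshot("wrist");t=get_state();M=R.from_quat(t['eef_rot']).as_matrix()
cv2.imwrite("pics/w6c.png",cv2.resize(s["frame"][95:245,160:445,::-1],None,fx=2.7,fy=2.7,interpolation=cv2.INTER_CUBIC))
f=s["frame"].astype(int);r,g,b=f[...,0],f[...,1],f[...,2]
sub=np.zeros(r.shape,bool);sub[95:240,160:445]=1
for n,m,z in [("red",(r>90)&(g<70)&(b<70)&(r>2*g),.022),("blue",(b>70)&(r<b-40),.071),("orange",(r>120)&(g>60)&(b<70)&(r>1.4*g),.023)]:
    k,l,st,c=cv2.connectedComponentsWithStats((m&sub).astype(np.uint8))
    for i in range(1,k):
        if st[i,4]>10: w=wz(s,c[i],z);print(n,st[i],c[i].round(1),w.round(4),'tool',(M.T@(w-t['tool_pos'])).round(4))
P=[wz(s,p,.02) for p in [(168,111),(175,235),(430,235),(438,112)]]
for i in range(4):
    e=P[(i+1)%4]-P[i];print(np.hypot(*e[:2]),np.degrees(np.arctan2(e[1],e[0])))
for p in pinpoint("slide_fin",s)[:1]: w=wz(s,p["uv"],.071);print(p,(M.T@(w-t['tool_pos'])).round(4))
for p in pinpoint("slide_pointer",s)[:1]: w=wz(s,p["uv"],.023);print(p,(M.T@(w-t['tool_pos'])).round(4))
E
```

```text
red [273 101  14  19 119] [279.5 108.7] [0.5345 0.2677 0.022 ] tool [-0.033  -0.0944  0.177 ]
blue [314 151  18  58 908] [322.1 177.4] [0.5493 0.2069 0.071 ] tool [ 0.0021 -0.0425  0.128 ]
orange [273 101  14  10  25] [278.4 104. ] [0.5352 0.2718 0.023 ] tool [-0.0337 -0.0984  0.176 ]
orange [320 122   5  12  38] [322.  127.4] [0.5621 0.2402 0.023 ] tool [ 0.0024 -0.0781  0.1761]
0.11447215170273026 -111.1753123732806
0.236928364051449 -20.317170646042637
0.11143782809056692 69.31698689983229
0.23594485241935093 158.94853399556544
{'uv': [320.4, 183.2], 'conf': 0.82} [ 0.0008 -0.0382  0.128 ]
{'uv': [319.6, 118.3], 'conf': 0.97} [ 0.0004 -0.0859  0.1761]
```

View pics/w6c.png

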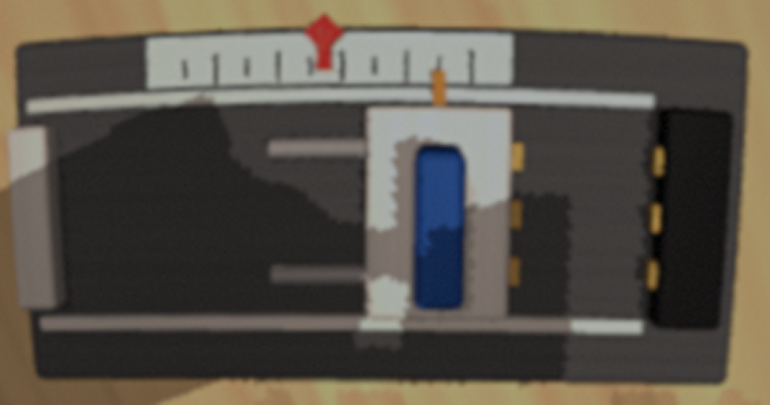

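```bash
python3 -m creep '[{"turn":0,"slide":[0.0015,-0.04,0],"hand":0.06},{"turn":0,"slide":[0,0,0.04],"hand":0.06},{"turn":0,"slide":[0,0,0.03],"hand":0.06},{"turn":0,"slide":[0,0,0],"hand":0.06},{"turn":0,"slide":[0,0,0],"hand":0.06}]' 40
python3 wv.py pics/w7.png
```

```text
clock: 13.05
tool_pos: [0.5478, 0.2057, 0.1292]
eef_rot: [0.985, -0.175, 0.001, -0.001]
contact_force: [0.5, -0.2, 0.0]
opening: 0.681
-20.150551787064078 [0.54791143 0.20592319 0.12944733] [-0.57  0.81  0.23  1.8  -0.31  0.56 -0.49] 0.6763131243242272 [-0.59762732  0.50242134 -0.89639148]
```

View pics/w7.png

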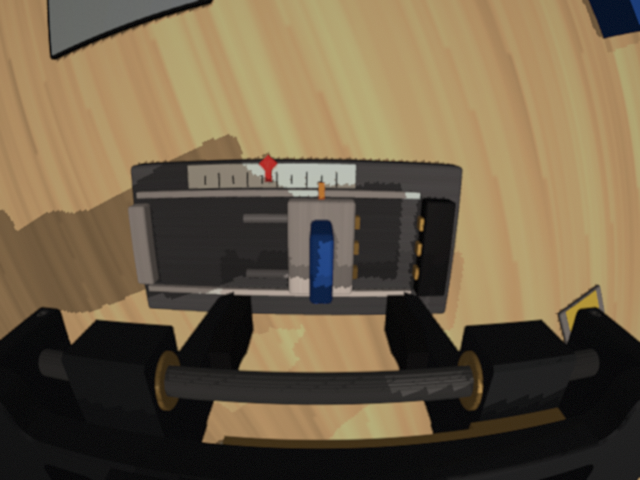

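The fin at (321,262) sits centred between the fingers. I'll go down and grip.

```bash
python3 -m creep '[{"turn":0,"slide":[0.0005,-0.001,0.03],"hand":0.06},{"turn":0,"slide":[0,0,0.03],"hand":0.06},{"turn":0,"slide":[0,0,0.018],"hand":0.06},{"turn":0,"slide":[0,0,0],"hand":0.06}]' 50
python3 -m creep '[{"turn":0,"slide":[0,0,0],"hand":0.0},{"turn":0,"slide":[0,0,0],"hand":0.0},{"turn":0,"slide":[0,0,0],"hand":0.0},{"turn":0,"slide":[0,0,0],"hand":0.0},{"turn":0,"slide":[0,0,0],"hand":0.0}]' 50
python3 wv.py pics/w8.png
```

```text
clock: 13.6
tool_pos: [0.5474, 0.2065, 0.0495]
eef_rot: [0.985, -0.175, -0.0, 0.0]
contact_force: [0.1, 0.1, -0.0]
opening: 0.685
clock: 14.22
tool_pos: [0.5489, 0.2062, 0.05]
eef_rot: [0.985, -0.175, 0.001, -0.0]
contact_force: [2.8, -0.2, -2.3]
opening: 0.154
-20.19474851977857 [0.54917055 0.20616058 0.04997633] [-0.54  0.94  0.17  1.82 -0.35  0.41 -0.47] 0.15501013039780243 [ 3.28783987 -0.69580912 -1.31225986]
```

View pics/w8.png

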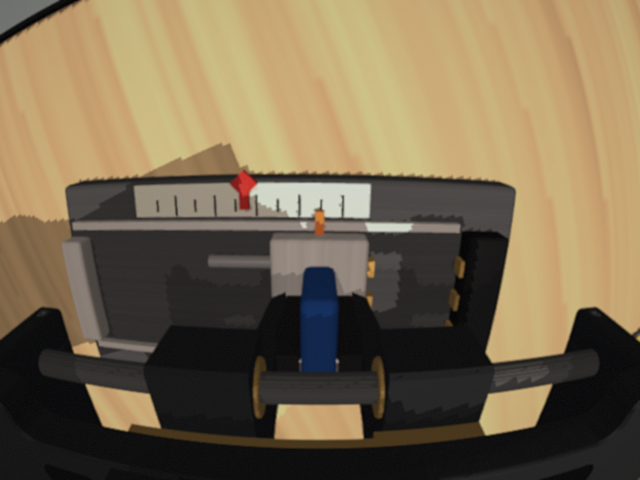

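Gripped: the opening is 13.6 mm and the pointer is still shut at (319,222). Pulling 36 mm along tool -x.

```bash
python3 -m creep '[{"turn":0,"slide":[-0.007,0,0],"hand":0.0},{"turn":0,"slide":[-0.007,0,0],"hand":0.0},{"turn":0,"slide":[-0.007,0,0],"hand":0.0},{"turn":0,"slide":[-0.007,0,0],"hand":0.0},{"turn":0,"slide":[-0.007,0,0],"hand":0.0}]'
python3 -m creep '[{"turn":0,"slide":[-0.001,0,0],"hand":0.0},{"turn":0,"slide":[0,0,0],"hand":0.0},{"turn":0,"slide":[0,0,0],"hand":0.0},{"turn":0,"slide":[0,0,0],"hand":0.0}]'
python3 wv.py pics/w9.png
python3 -c "
import cv2;i=cv2.imread('pics/w9.png')[150:300,170:370];cv2.imwrite('pics/w9c.png',cv2.resize(i,None,fx=4,fy=4,interpolation=cv2.INTER_CUBIC))"
```

```text
clock: 14.9
tool_pos: [0.5171, 0.2184, 0.05]
eef_rot: [0.984, -0.175, 0.003, -0.001]
contact_force: [7.3, -0.8, -4.5]
opening: 0.149
clock: 15.4
tool_pos: [0.5161, 0.2187, 0.05]
eef_rot: [0.985, -0.175, 0.002, -0.0]
contact_force: [7.1, -0.9, -3.8]
opening: 0.154
-20.19837318547376 [0.51610572 0.21874246 0.0499727 ] [-0.57  0.92  0.15  1.9  -0.37  0.34 -0.48] 0.15976620683742143 [ 6.44220784 -1.39689384 -3.10871434]
```

View pics/w9.png

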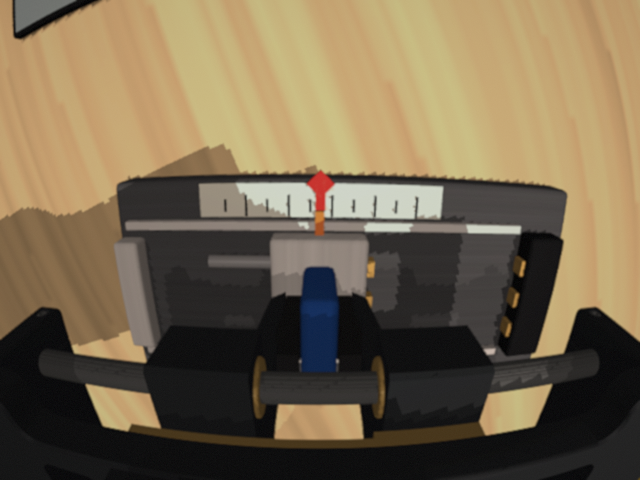

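View pics/w9c.png

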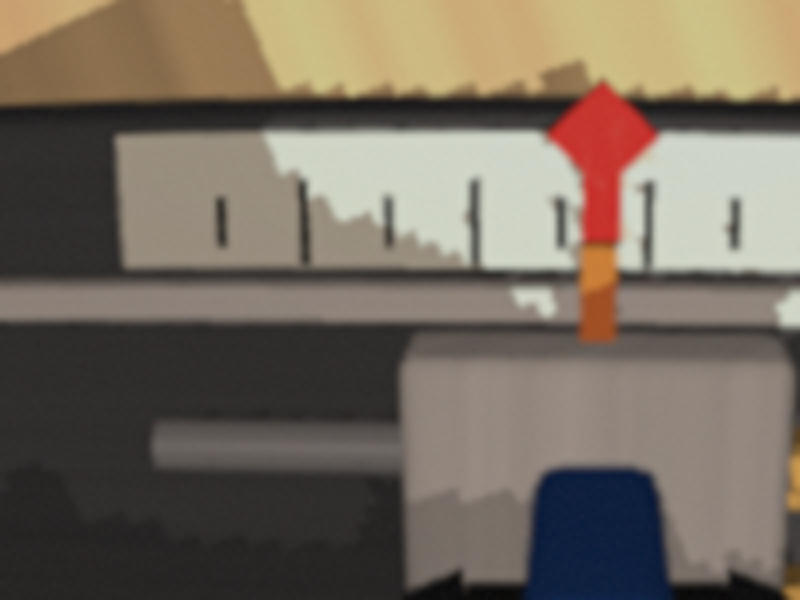

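The orange pointer at crop column 599 meets the red bar at column 601, less than 1 mm apart. I'll check the bystanders, the dial and any slip, then hand in.

```bash
python3 -m creep '[{"turn":0,"slide":[0,0,0],"hand":0.0},{"turn":0,"slide":[0,0,0],"hand":0.0},{"turn":0,"slide":[0,0,0],"hand":0.0},{"turn":0,"slide":[0,0,0],"hand":0.0},{"turn":0,"slide":[0,0,0],"hand":0.0}]'
python3 - <<'E'
from h import *
s=snapshot("top");w=snapshot("wrist")
a=cv2.resize(s["frame"][110:290,110:510,::-1],(800,360),interpolation=cv2.INTER_CUBIC)
b=cv2.resize(w["frame"][150:280,190:450,::-1],(480,240));im=np.zeros((600,800,3),np.uint8);im[:360]=a;im[360:,:480]=b
k=crop(s,(362,230),30,4,"");im[360:,480:720]=k
cv2.imwrite("pics/end.png",im)
E
```

```text
clock: 16.08
tool_pos: [0.5161, 0.2188, 0.05]
eef_rot: [0.985, -0.175, 0.002, -0.001]
contact_force: [5.8, -0.8, -3.8]
opening: 0.152
```

View pics/end.png

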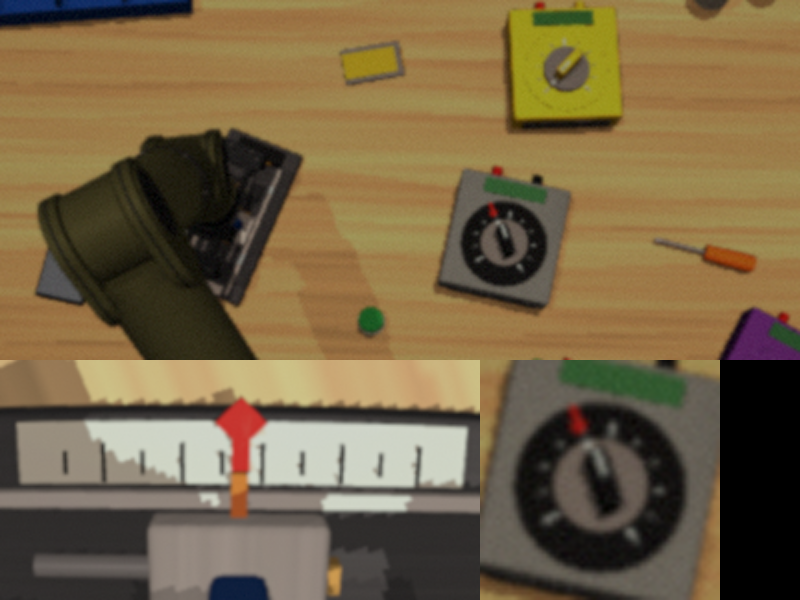

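The dial is still on its red arrow, the slide pointer is on its mark with no slip, and the cell, screwdriver and pot are where they were. The phone is visible only in part, with the arm above it, and nothing has touched it. Handing in.

```bash
python3 -c "
from plant import *
print(finish_job());s=get_state();print(s['clock'],s['tool_pos'],s['opening'],s['contact_force'])"
```

```text
the job is handed in; nothing more can be done
None
the job is handed in; nothing more can be done
```

The battery tester is set up and handed in at about 16 s of the 64 s allowed; handing in returned no verdict.

- **Dial:** I turned the grey supply's knob about 65° clockwise while the slide was still shut. Its white pointer lined up with the red arrow, and it was still lined up after I let go and again in the last top picture.
- **Slide:** I gripped the blue fin at 50 N and pulled it out about 36 mm. The orange pointer was less than 1 mm from the red marker, and it did not slip over a further 0.6 s of holding. The gripper was still holding it there at hand-in.
- **Bystanders:** the cell, screwdriver and pot had not visibly moved in the last picture. The phone was partly hidden under the arm, so I could not check it fully, but nothing came near it.

No check failed or disagreed.

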